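# Lock the circuit-board clamp through its L-shaped slot

## Task

Lock the clamp of the red circuit-board holder: with the fingertips, push the blue knob along its L-shaped slot towards the green board as far as the corner, so that the yellow clamp bar closes on the board, then push it sideways round the corner, fully to the end of the slot by the green mark. Only push the knob, never pinch, lift or force it, and leave the solder spool, the jar and the yellow block standing where they are.

Things in the scene. Friction and masses are not known exactly. Their poses are not given: they have to be found in the camera images.
- holder: Fixed red tray 290 x 220 mm, edges 14 mm high. Origin on the bench; x points from slide unit to green board, z up. Slide unit: grey cover plate (x -120 to 6, y -65 to 75 mm), top 16.5 mm above the bench, L-slot 16 mm wide: leg one 60 mm along +x, leg two 50 mm along +y. Only the knob and 2 mm screw heads stand on the plate. Board at x 52 to 146 mm; its parts reach 35 mm above the bench.
- knob: Blue upright round knob, 22 mm diameter, underside 2 mm and top 28 mm above the cover plate, on a 12 mm pin with a 48 mm flange captive under the plate: cannot come out, hardly tips; do not press it over 25 N. About 150 g, slides freely, no spring: stays where left. Origin on its axis at the flange's underside, 6 mm above the bench; z up, yaw meaningless. Starts in leg one, up to 20 mm from its start.
- knob_mid (a point): Point on the knob's axis, half-way up the blue part, 31.5 mm above the bench.
- slot_start (a point): Where the knob's axis is when it is at the very start of leg one, at the height of the cover plate's top.
- slot_corner (a point): Where the knob's axis is at the corner, in the middle of both legs, at the height of the cover plate's top; the 2 mm play of the pin to each side lets the knob go 2 mm beyond it.
- slot_end (a point): Where the knob's axis is when it is home at the end of leg two, beside the green paint mark, at the height of the cover plate's top; play lets it go 2 mm beyond it.
- clamp (a joint): Slide of the yellow clamp bar (140 x 8 x 20 mm, between cover and board). 0 = fully open, 0.035 m = closed against the board (knob at the corner), 0.0365 m its stop. Grows along the holder's +x. The knob's flange pushes it ahead, against 1 to 2 N of friction; it stays where it is left.
- spool: Grey solder spool, 54 mm diameter, 38 mm high, standing loose beside the holder. Origin in the centre of its underside, z up. Leave alone.
- jar: Amber flux jar with black cap, 44 mm diameter, 50 mm high, standing loose beside the holder. Origin in the centre of its underside, z up. Leave alone.
- block: Yellow round plug block, 52 mm diameter, 42 mm high, standing loose beside the holder. Origin in the centre of its underside, z up. Leave alone.
Not all that is in view belongs to the job. Leave any brown or pink look-alike of the knob alone.

How it is judged:
By the outcome, as a careful person would: the job done as asked, in the order asked, and still so for the second after the job is handed in, with the robot touching nothing.
It also fails if it takes over 45 s, if anything falls off the work surface, if the arm or the gripper's body presses on something with over 40 N, if the wrist force passes 120 N, or if a joint passes its speed limit or range.

## Robot

A 6-joint arm with a two-finger parallel gripper is mounted at the origin on the work surface. World frame = base frame: x ahead of the robot, y to its left, z up, the work surface at z = 0. Lengths are in mm, angles in rad, forces in N, time in s.
With the tool pointing down it reaches from about 350 to 975 mm from the base axis. Payload 7.1 kg.
Tool frame: the origin (TCP) lies between the finger pads; the fingertips stand 19 mm ahead of it and the grasp point (between the pads) is the TCP; z points along the fingers, y is the line along which they close (so a half turn about z gives the same grasp; the last joint's range is limited). The gripper opens to 88 mm and grips with 3 to 60 N. Pads are 20 mm wide; open, the fingers measure 115 mm over their backs; the gripper's body (75 mm by 178 mm) begins 61 mm behind the grasp point.
Start: joints at [1.14, 0.423, 1.63, -0, 1.089, -0.019], TCP at [250.13, 572.748, 241.675] pointing down, gripper open.
Joint ranges: [-3, 3], [-0.9, 2.11], [0.09, 2.58], [-1.31, 4.45], [0.11, 2.69], [-2.54, 2.54]. Speed limits (rad/s): [2.39, 2.39, 3.01, 3.14, 3.14, 3.14].

## Interface

Orientations are given as a rotation vector (axis times angle).
In Python, from workcell import ctrl gives the robot as it stands.
- The arm moves only by the tool arm_command, never from a script. Its argument "series" is a list of rows, each an object with "linear": the shift along the tool's x, y, z in m, a list of three; "turn": the turn about the tool's z in rad. A call has 1 to 10 rows; each row shifts and turns the commanded pose from where the row before left it, along the tool's axes as they then stand; what a row does not reach is not made up. A row lasts 1/10 s, in which the tool goes at most 50 mm and 8.59 degrees, less where a joint would pass 70% of its speed; a pose out of reach is approached as far as the arm can. A call with a gripper value outside its range is refused whole. "jaw" is the opening, from -1 (shut) to 1 (fully open), set as the call begins (left out, the last holds). The fingers move at their own pace and stop on an object; the grip force is fixed at half the most. Time passes only in rows, so rows that do not move let the fingers close. It gives the time, the measured TCP pose, the force, the opening and the grip force at its end, in the units of the state.
- ctrl.get_obs(): the state, without advancing time (a new reading comes with each control period).
- ctrl.get_image(name): name is "side" or "top" or "wrist"; returns a dict with "frame" (420x560x3 uint8, blue, green, red), "fx", "fy", "cx", "cy" (pixels), "rvec" (rotation vector, rad) and "tvec" (3), from world to camera coordinates, as OpenCV has them. Camera axes: x right, y down, z forward; pixel columns grow to the right and rows downward; lengths in mm; the calibration is good to about 2 mm. A picture is of the moment at which its call begins. There is no depth.
- ctrl.close_job(): hands the job in; it is judged then, once.
The state is a dict: "t": time; "qpos": joint angles; "qvel": joint speeds; "joint_torque": joint torques, N m; "ee_pos": TCP position; "orientation": TCP orientation; "ft_force": force on the tool from outside, world axes, zero at the start; "moment": the same for the moment, N m; "width": finger opening in mm; "grasp_force": force on a finger pad.
Only numpy, scipy, OpenCV 4.12 (cv2) and the standard library are available. Lean on these libraries where they do the work, as an engineer would, in place of code of your own. Each camera call takes 0.05 s, during which the arm holds its last target. There are 200 camera calls.

## Working session

There is one attempt and no reset: what is moved stays moved. The work goes in short steps, Python scripts to look and compute and a tool call to move; the robot and the scene stay as the last step left them, time stands still between calls to the robot, and variables do not carry over. Pictures are saved under pics/ and viewed, at most 10 in all, crops included, and the job is handed in when it is done.

Besides the shell and the picture viewer there is one more tool, called after "Request:" as name(argument=value, ...), one argument or row to a line, values as JSON. arm_command: Moves the arm, as the interface text tells. Its arguments: {"type":"object","properties":{"series":{"type":"array"},"jaw":{"type":"number"}},"required":["series"]}

```bash
mkdir -p pics; cat > h.py <<'E'
import numpy as np, cv2
from workcell import ctrl
def cam(n):
    c=ctrl.get_image(n); c['R']=cv2.Rodrigues(np.array(c['rvec'],float))[0]; c['t']=np.array(c['tvec'],float).ravel(); return c
def plane(c,u,v,z):
    d=c['R'].T@np.array([(u-c['cx'])/c['fx'],(v-c['cy'])/c['fy'],1.]); o=-c['R'].T@c['t']
    return o+d*(z-o[2])/d[2]
def proj(c,p):
    q=c['R']@np.array(p,float)+c['t']; return np.array([c['fx']*q[0]/q[2]+c['cx'],c['fy']*q[1]/q[2]+c['cy']])
def blobs(c,lo,hi,amin=30):
    m=cv2.inRange(cv2.cvtColor(c['frame'],cv2.COLOR_BGR2HSV),np.array(lo),np.array(hi))
    n,l,s,ce=cv2.connectedComponentsWithStats(m)
    return [(s[i][:5].tolist(),ce[i].round(1).tolist()) for i in range(1,n) if s[i][4]>=amin]
E
python3 - <<'E'
from h import *
s=ctrl.get_obs(); print(s['t'],s['ee_pos'],s['orientation'],s['width'])
a=cam('top');b=cam('side')
cv2.imwrite('pics/top.png',a['frame']);cv2.imwrite('pics/side.png',b['frame'])
for c in(a,b): print(-c['R'].T@c['t'],'blue',blobs(c,[100,110,50],[130,255,255]))
E
```

```text
0.0 [249.92141653 572.27870368 240.88197817] [-6.42215570e-01 -3.07490569e+00  2.36838579e-03] 87.6331768160849
[ 458.31185888   28.49750217 1025.67034368] blue [([266, 212, 10, 10, 76], [270.7, 216.9])]
[392.64260161 549.75211339 574.97336997] blue [([329, 47, 33, 11, 252], [345.9, 51.6]), ([287, 236, 11, 17, 157], [292.4, 244.0])]
```

View pics/top.png

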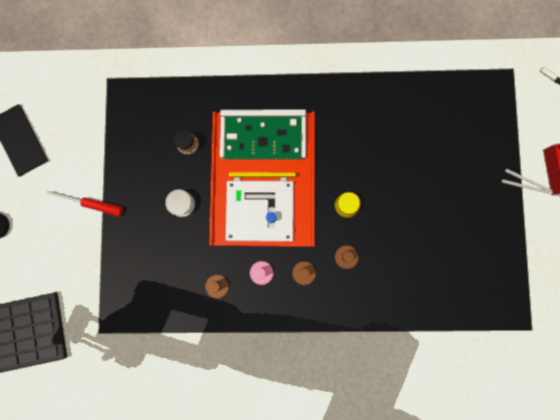

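View pics/side.png

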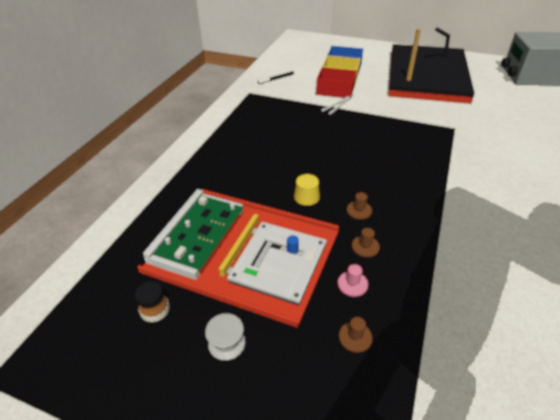

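The only blue knob is on the grey cover, at top (271,217) and side (292,244). The brown ones at top (217,286), (304,273) and (346,257) and the pink one at (261,272) stand off the tray and are look-alikes. Green mark is at (238,196), and leg two runs left to it from the corner at about (272,196). The spool (180,203), jar (186,142) and block (348,204) stand beside the tray.

```bash
python3 - <<'E'
from h import *
a=cam('top');b=cam('side');f=a['frame']
cv2.imwrite('pics/crop.png',cv2.resize(f[150:260,200:330],None,fx=6,fy=5.4,interpolation=cv2.INTER_CUBIC)[:600,:800])
hsv=cv2.cvtColor(f,cv2.COLOR_BGR2HSV)
m=cv2.inRange(hsv,np.array([0,0,130]),np.array([180,60,255])); m[:178]=0;m[245:]=0;m[:,:215]=0;m[:,305:]=0
P=cv2.findNonZero(m); r=cv2.minAreaRect(P); bp=cv2.boxPoints(r); 
W=np.array([plane(a,*p,16.5)[:2] for p in bp]);print('plate corners',bp.round(1).tolist(),W.round(1).tolist(),[np.linalg.norm(W[i]-W[i-1]).round(1) for i in range(4)],'ctr',W.mean(0))
yl=cv2.inRange(hsv,np.array([20,150,120]),np.array([35,255,255]));yl[:, :215]=0;yl[:,310:]=0
r=cv2.minAreaRect(cv2.findNonZero(yl));bp=cv2.boxPoints(r);print('bar',[plane(a,*p,30)[:2].round(1).tolist() for p in bp])
for c,k,z in((a,0,44.5),(b,1,31.5)):
    bl=[x for x in blobs(c,[95,90,40],[130,255,255]) if x[0][1]>150]; print(bl,[plane(c,*x[1],z).round(1) for x in bl])
g=[x for x in blobs(a,[50,150,120],[75,255,255],8)];print('green',g,[plane(a,*x[1],16.5).round(1) for x in g])
d=cv2.inRange(hsv,np.array([0,0,0]),np.array([180,255,95]));d[:188]=0;d[236:]=0;d[:,:232]=0;d[:,292:]=0
for i in range(186,226,2): print(i,' '.join('%3d'%v for v in f[i,240:286:2].max(-1)))
for n,p in dict(spool=(180,203),block=(348,204)).items(): print(n,plane(a,*p,40).round())
E
```

```text
plate corners [[226.0, 178.0], [292.0, 178.0], [292.0, 240.0], [226.0, 240.0]] [[645.1, 176.1], [642.6, 35.4], [511.1, 37.2], [512.9, 175.8]] [np.float64(132.1), np.float64(140.7), np.float64(131.5), np.float64(138.6)] ctr [577.94390987 106.12406751]
bar [[655.3, 167.8], [652.8, 28.8], [644.3, 29.0], [646.7, 167.8]]
[([266, 212, 10, 11, 85], [270.6, 216.9])] [array([557.5,  80.1,  44.5])]
[([287, 236, 11, 17, 169], [292.3, 244.0])] [array([556.5,  81.3,  31.5])]
green [([237, 191, 4, 9, 31], [238.3, 194.7])] [array([608.6, 149.8,  16.5])]
186 232 232 232 232 232 232 232 232 232 232 232 232 232 232 232 232 232 232 232 232 232 232 232
188 231 232 232 232 232 232 232 232 232 232 232 232 232 231 231 231 231 231 231 231 231 231 231
190 216 227 231 232 231 232 232 231 231 231 231 231 231 231 231 231 231 231 231 231 231 230 230
192 209 228 189 144 143 144 145 145 145 143 142 145 146 147 145 145 146 163 227 231 231 232 231
194 206 226 168 125 136 136 135 137 138 137 135 135 137 138 138 135 122 142 225 232 231 232 232
196 212 230 181 189 206 207 207 206 206 207 206 206 205 205 205 204 205 211
[... 710 characters left out ...]
34 232 232 232 232 232 232 232 232 232 221 186 202 193 159 155 153 171 229 232
214 232 232 233 234 232 232 232 232 232 232 232 232 231 213 209 208 206 191 146 150 150 220 232
216 232 232 233 234 232 232 232 232 232 232 232 232 227 213 210 209 208 204 151 149 150 219 232
218 232 232 233 234 233 232 232 232 232 232 232 232 227 209 212 211 210 201 137 149 156 222 232
220 232 232 233 234 232 232 232 232 232 232 232 232 232 201 207 212 205 162 150 186 222 231 232
222 232 232 233 234 232 232 232 232 232 232 232 232 232 225 157 155 143 152 226 231 232 232 232
224 232 232 233 234 232 232 232 232 232 232 232 232 232 224 160 202 207 216 231 232 232 232 232
spool [590. 268.  40.]
block [582. -79.  40.]
```

View pics/crop.png

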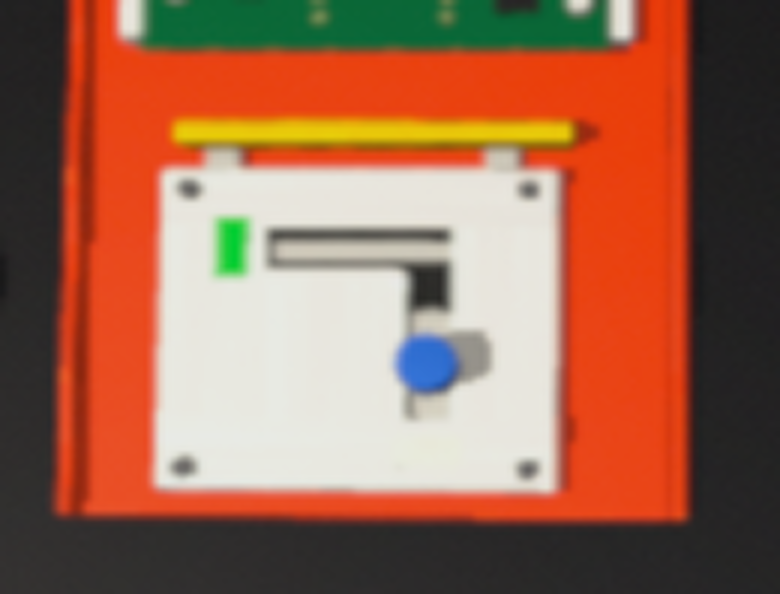

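Knob is at about (557, 80.5) by both views, 10 mm into leg one. The slot is nearly axis-parallel (yaw about -1°), with its corner at about (607, 80) and end at about (608, 130). I'll turn the tool square, close the fingers and go above the spot behind the knob.

Request:
arm_command(
  series=[
    {"linear": [0, 0, 0], "turn": -0.131},
    {"linear": [0, 0, 0], "turn": -0.131},
    {"linear": [0, 0, 0], "turn": -0.132},
    {"linear": [-0.005, -0.01, 0], "turn": 0},
    {"linear": [-0.014, -0.025, 0], "turn": 0},
    {"linear": [-0.016, -0.03, 0], "turn": 0},
    {"linear": [-0.016, -0.03, 0], "turn": 0},
    {"linear": [-0.016, -0.03, 0], "turn": 0},
    {"linear": [-0.016, -0.03, 0], "turn": 0},
    {"linear": [-0.016, -0.03, 0], "turn": 0},
  ],
  jaw=-1,
)

```text
t: 1.2
ee_pos: [346.2, 384.0, 241.6]
orientation: [-0.034, -3.141, 0.0]
ft_force: [0.1, 0.9, -0.4]
width: 11.3
grasp_force: 0.0
```

Request:
arm_command(
  series=[
    {"linear": [-0.018, -0.033, 0.01], "turn": 0},
    {"linear": [-0.018, -0.033, 0.012], "turn": 0},
    {"linear": [-0.018, -0.033, 0.015], "turn": 0},
    {"linear": [-0.018, -0.033, 0.015], "turn": 0},
    {"linear": [-0.018, -0.033, 0.015], "turn": 0},
    {"linear": [-0.018, -0.033, 0.015], "turn": 0},
    {"linear": [-0.018, -0.033, 0.015], "turn": 0},
    {"linear": [-0.018, -0.033, 0.015], "turn": 0},
    {"linear": [-0.015, -0.028, 0.009], "turn": 0},
    {"linear": [-0.005, -0.01, 0], "turn": 0},
  ],
)

```text
t: 2.2
ee_pos: [504.4, 78.4, 119.6]
orientation: [-0.038, -3.14, 0.001]
ft_force: [-0.1, -0.4, -0.4]
width: 0.3
grasp_force: 0.0
```

```bash
python3 - <<'E'
from h import *
a=cam('wrist');s=ctrl.get_obs(); print(s['t'],s['ee_pos'],s['orientation'],s['width'],s['ft_force'])
cv2.imwrite('pics/w1.png',a['frame'])
print(-a['R'].T@a['t'])
for x in blobs(a,[100,110,50],[130,255,255]): print(x,plane(a,*x[1],38).round(1))
t=cam('top')
for uv in((271.2,195.3),(243.7,195.3)): print(plane(t,*uv,16.5).round(1))
E
```

```text
2.25 [504.98937637  78.42131137 120.30483906] [-3.68192164e-02 -3.14075901e+00  7.43287875e-04] 0.8731473150558692 [ 0.26585017 -0.33384528  1.05103765]
[421.15918599  78.90527125 262.67815272]
([284, 261, 2, 36, 71], [284.5, 278.7]) [554.6  76.   38. ]
[606.2  79.9  16.5]
[607.2 138.3  16.5]
```

View pics/w1.png

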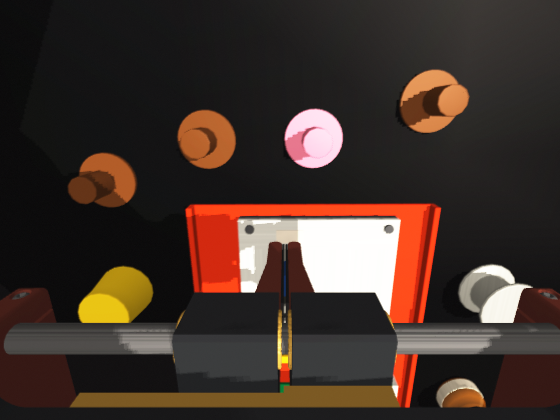

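The wrist view shows the closed fingers at (285,245) over the cover's rear part. The look-alikes are well behind, at rows 75–200, and the knob is hidden behind the fingers. Descending so the tips are about 7 mm above the plate, then approaching.

Request:
arm_command(
  series=[
    {"linear": [0, 0.002, 0.01], "turn": 0},
    {"linear": [0, 0, 0.015], "turn": 0},
    {"linear": [0, 0, 0.015], "turn": 0},
    {"linear": [0, 0, 0.015], "turn": 0},
    {"linear": [0, 0, 0.012], "turn": 0},
    {"linear": [0, 0, 0.008], "turn": 0},
    {"linear": [-0.006, 0, 0.0], "turn": 0},
    {"linear": [-0.008, 0, 0], "turn": 0},
    {"linear": [-0.006, 0, 0], "turn": 0},
    {"linear": [-0.003, 0, 0], "turn": 0},
  ],
)

```text
t: 3.3
ee_pos: [529.1, 82.8, 46.4]
orientation: [0.028, 3.139, 0.0]
ft_force: [-0.0, -0.8, -0.9]
width: 0.6
grasp_force: 0.0
```

```bash
python3 - <<'E'
from h import *
b=cam('side');s=ctrl.get_obs(); print(s['t'],s['ee_pos'],s['ft_force'])
cv2.imwrite('pics/s2.png',cv2.resize(b['frame'][160:310,200:400],None,fx=4,fy=4,interpolation=cv2.INTER_CUBIC))
for x in blobs(b,[95,90,40],[130,255,255]): print(x,plane(b,*x[1],31.5).round(1))
E
```

```text
3.35 [529.1476106   82.74392754  46.31422056] [ 0.92997569 -0.21105697 -0.40703083]
```

View pics/s2.png

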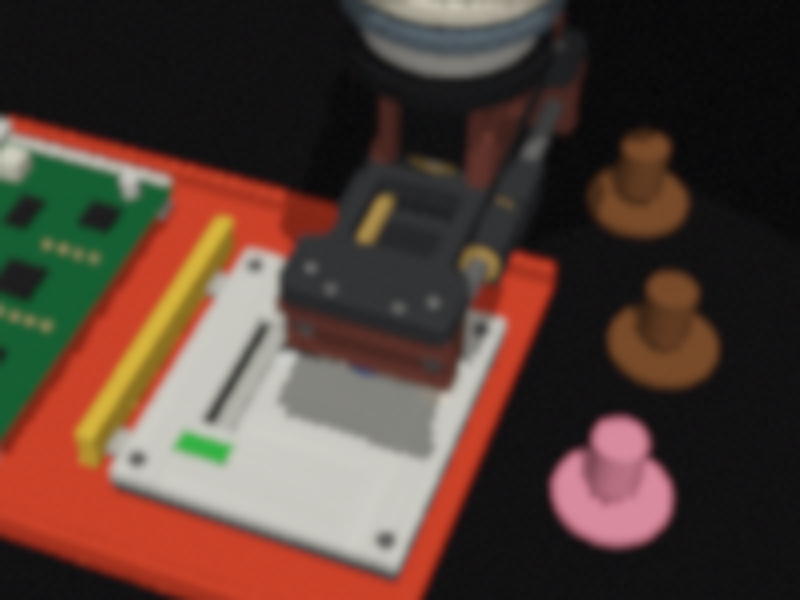

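The side crop shows the fingers over the plate with the knob (blue at 365,368) just ahead of them and nothing touched. Pushing along leg one.

Request:
arm_command(
  series=[
    {"linear": [-0.003, -0.002, 0.002], "turn": 0},
    {"linear": [-0.004, 0, 0], "turn": 0},
    {"linear": [-0.004, 0, 0], "turn": 0},
    {"linear": [-0.005, 0, 0], "turn": 0},
    {"linear": [-0.005, 0, 0], "turn": 0},
    {"linear": [-0.005, 0, 0], "turn": 0},
    {"linear": [-0.005, 0, 0], "turn": 0},
    {"linear": [-0.005, 0, 0], "turn": 0},
    {"linear": [-0.003, 0, 0], "turn": 0},
    {"linear": [-0.002, 0, 0], "turn": 0},
  ],
)

```text
t: 4.35
ee_pos: [568.6, 80.0, 43.6]
orientation: [-0.028, -3.141, 0.0]
ft_force: [-2.4, -0.3, 0.1]
width: 0.8
grasp_force: 0.9
```

```bash
cat > look.py <<'E'
from h import *
for n,z in(('side',31.5),('top',44.5)):
    b=cam(n)
    for x in blobs(b,[95,90,40],[130,255,255],8):
        if x[0][1]>150: print(n,x,plane(b,*x[1],z).round(1))
    h=cv2.cvtColor(b['frame'],cv2.COLOR_BGR2HSV)
    if n=='top':
        m=cv2.inRange(h,np.array([20,150,120]),np.array([35,255,255]));m[:,:215]=0;m[:,312:]=0
        q=cv2.findNonZero(m)
        if q is not None: c=cv2.minAreaRect(q)[0];print('bar px',c,plane(b,*c,30).round(1))
s=ctrl.get_obs(); print(s['t'],s['ee_pos'].round(1),s['orientation'].round(3),s['ft_force'].round(1))
E
python3 look.py
```

```text
4.45 [568.7  80.   43.6] [0.028 3.141 0.   ] [-0.5 -0.1  0.8]
```

Request:
arm_command(
  series=[
    {"linear": [-0.003, 0, 0], "turn": 0},
    {"linear": [-0.004, 0, 0], "turn": 0},
    {"linear": [-0.003, 0, 0], "turn": 0},
    {"linear": [-0.002, 0, 0], "turn": 0},
    {"linear": [-0.001, 0, 0], "turn": 0},
    {"linear": [0, 0, 0], "turn": 0},
  ],
)

```text
t: 5.05
ee_pos: [581.6, 79.8, 43.6]
orientation: [0.028, 3.141, 0.0]
ft_force: [-0.0, 0.7, -0.9]
width: 0.4
grasp_force: 0.4
```

```bash
python3 look.py
```

```text
bar px (287.0, 161.0) [676.6  45.3  30. ]
5.15 [581.6  79.8  43.7] [0.028 3.141 0.   ] [-0.  -0.3 -0.9]
```

Request:
arm_command(
  series=[
    {"linear": [-0.001, 0, 0], "turn": 0},
    {"linear": [-0.001, 0, 0], "turn": 0},
  ],
)

```text
t: 5.35
ee_pos: [583.2, 79.7, 43.7]
orientation: [-0.028, -3.141, 0.0]
ft_force: [-2.0, -0.9, 0.5]
width: 0.8
grasp_force: 1.0
```

Request:
arm_command(
  series=[
    {"linear": [-0.001, 0, 0], "turn": 0},
  ],
)

```text
t: 5.45
ee_pos: [584.4, 79.7, 43.7]
orientation: [-0.028, -3.141, 0.0]
ft_force: [-2.6, -0.2, 0.1]
width: 0.6
grasp_force: 1.0
```

Request:
arm_command(
  series=[
    {"linear": [-0.001, 0, 0], "turn": 0},
  ],
)

```text
t: 5.55
ee_pos: [584.9, 79.7, 43.6]
orientation: [-0.028, -3.14, 0.0]
ft_force: [-4.9, 1.1, 2.3]
width: 0.3
grasp_force: 2.3
```

Request:
arm_command(
  series=[
    {"linear": [-0.001, 0, 0], "turn": 0},
  ],
)

```text
t: 5.65
ee_pos: [585.3, 79.7, 43.4]
orientation: [-0.028, -3.139, 0.0]
ft_force: [-7.0, 0.4, 3.3]
width: 0.2
grasp_force: 3.5
```

```bash
python3 look.py
```

```text
5.75 [585.3  79.6  43.4] [-0.028 -3.139  0.   ] [-6.1  0.2  2.9]
```

Force rises at TCP x 585, so the clamp is closed and the knob is at about 606–607. Backing off, rising and going to the −y side.

Request:
arm_command(
  series=[
    {"linear": [0.004, 0, 0], "turn": 0},
    {"linear": [0.01, 0, 0], "turn": 0},
    {"linear": [0.008, 0, -0.015], "turn": 0},
    {"linear": [0, 0, -0.025], "turn": 0},
    {"linear": [0, -0.01, -0.02], "turn": 0},
    {"linear": [-0.005, -0.025, 0], "turn": 0},
    {"linear": [-0.015, -0.025, 0], "turn": 0},
    {"linear": [-0.015, -0.015, 0], "turn": 0},
    {"linear": [-0.01, -0.005, 0], "turn": 0},
    {"linear": [0, 0, 0], "turn": 0},
  ],
)

```text
t: 6.75
ee_pos: [609.2, -1.2, 103.9]
orientation: [0.03, 3.14, 0.0]
ft_force: [-0.0, 0.1, 0.8]
width: 0.4
grasp_force: 0.0
```

```bash
python3 look.py; python3 - <<'E'
from h import *
b=cam('side')
cv2.imwrite('pics/s3.png',cv2.resize(b['frame'][160:310,130:330],None,fx=4,fy=4,interpolation=cv2.INTER_CUBIC))
E
```

```text
side ([261, 227, 11, 19, 173], [266.2, 236.3]) [605.7  80.2  31.5]
bar px (246.5, 160.0) [680.4 130.8  30. ]
6.85 [ 6.074e+02 -2.000e-01  1.034e+02] [-0.028 -3.141 -0.   ] [0.6 0.2 0. ]
```

View pics/s3.png

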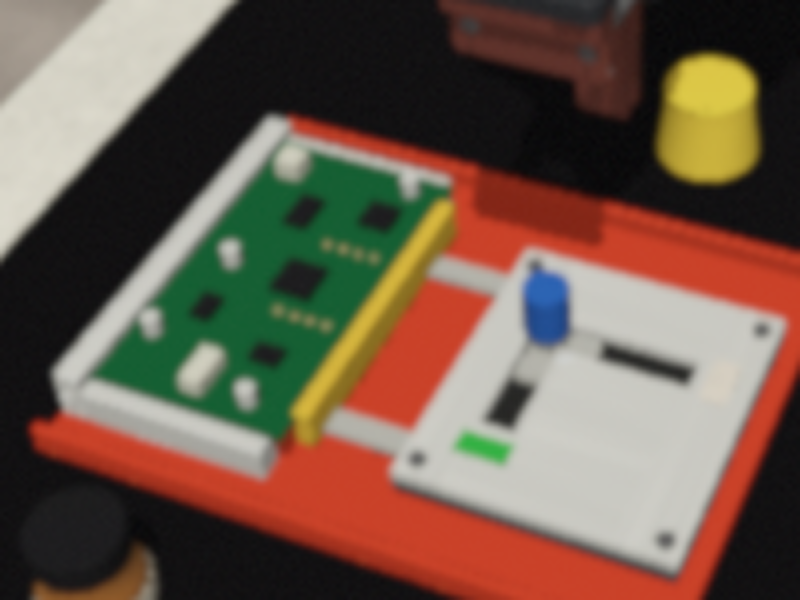

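The bar is closed on the board, at (375,310) in the crop. The knob is at the corner at (546,308), measured (605.7, 80.2). Descending on its −y side and pushing along leg two.

Request:
arm_command(
  series=[
    {"linear": [0, 0.012, 0], "turn": 0},
    {"linear": [0.001, 0.015, 0.005], "turn": 0},
    {"linear": [0.001, 0.008, 0.012], "turn": 0},
    {"linear": [0, 0, 0.015], "turn": 0},
    {"linear": [0, 0, 0.015], "turn": 0},
    {"linear": [0, 0, 0.01], "turn": 0},
    {"linear": [0, 0, 0.003], "turn": 0},
    {"linear": [0, 0.004, 0], "turn": 0},
    {"linear": [0, 0.004, 0], "turn": 0},
    {"linear": [0, 0, 0], "turn": 0},
  ],
)

```text
t: 7.9
ee_pos: [607.3, 42.8, 44.3]
orientation: [0.028, 3.14, 0.0]
ft_force: [0.4, 0.0, -0.5]
width: 0.2
grasp_force: 0.0
```

Request:
arm_command(
  series=[
    {"linear": [0, 0.003, 0], "turn": 0},
    {"linear": [0, 0.003, 0], "turn": 0},
    {"linear": [0, 0.003, 0], "turn": 0},
    {"linear": [0, 0.003, 0], "turn": 0},
    {"linear": [0, 0.003, 0], "turn": 0},
    {"linear": [0, 0.002, 0], "turn": 0},
  ],
)

```text
t: 8.5
ee_pos: [607.0, 59.7, 43.7]
orientation: [-0.028, -3.141, -0.0]
ft_force: [0.6, -0.2, -0.5]
width: 0.4
grasp_force: 0.0
```

```bash
python3 look.py
```

```text
side ([261, 229, 12, 17, 130], [266.6, 238.3]) [603.2  84.4  31.5]
8.6 [607.   59.6  43.6] [-0.027 -3.141 -0.   ] [-0.   0.2 -0. ]
```

Request:
arm_command(
  series=[
    {"linear": [0, 0.003, 0], "turn": 0},
    {"linear": [0, 0.004, 0], "turn": 0},
    {"linear": [0, 0.004, 0], "turn": 0},
    {"linear": [0, 0.004, 0], "turn": 0},
    {"linear": [0, 0.003, 0], "turn": 0},
  ],
)

```text
t: 9.1
ee_pos: [607.3, 77.8, 43.6]
orientation: [-0.028, -3.141, 0.0]
ft_force: [-0.4, -0.0, 0.6]
width: 0.6
grasp_force: 0.3
```

```bash
python3 look.py
```

```text
side ([257, 235, 12, 18, 126], [263.0, 245.1]) [602.9 101.3  31.5]
9.2 [607.4  77.8  43.7] [0.027 3.141 0.   ] [ 0.6  0.1 -0.1]
```

The knob is moving round the corner at a 24 mm offset from the TCP. Continuing.

Request:
arm_command(
  series=[
    {"linear": [0, 0.003, 0], "turn": 0},
    {"linear": [0, 0.004, 0], "turn": 0},
    {"linear": [0, 0.004, 0], "turn": 0},
    {"linear": [0, 0.004, 0], "turn": 0},
    {"linear": [0, 0.004, 0], "turn": 0},
    {"linear": [0, 0.003, 0], "turn": 0},
    {"linear": [0, 0.002, 0], "turn": 0},
    {"linear": [0, 0.001, 0], "turn": 0},
  ],
)

```text
t: 10.0
ee_pos: [607.8, 102.5, 43.7]
orientation: [-0.028, -3.141, 0.0]
ft_force: [0.1, -0.6, -0.4]
width: 0.4
grasp_force: 0.3
```

Request:
arm_command(
  series=[
    {"linear": [0, 0.001, 0], "turn": 0},
    {"linear": [0, 0.001, 0], "turn": 0},
  ],
)

```text
t: 10.2
ee_pos: [607.8, 104.3, 43.7]
orientation: [-0.028, -3.141, 0.0]
ft_force: [-0.3, -0.3, -0.5]
width: 0.1
grasp_force: 0.3
```

Request:
arm_command(
  series=[
    {"linear": [0, 0.001, 0], "turn": 0},
  ],
)

```text
t: 10.3
ee_pos: [607.9, 105.3, 43.7]
orientation: [-0.028, -3.141, 0.0]
ft_force: [0.0, -0.4, 0.5]
width: 0.7
grasp_force: 0.3
```

Request:
arm_command(
  series=[
    {"linear": [0, 0.001, 0], "turn": 0},
  ],
)

```text
t: 10.4
ee_pos: [607.9, 106.3, 43.7]
orientation: [0.028, 3.141, -0.0]
ft_force: [1.0, -1.7, -0.4]
width: 0.5
grasp_force: 0.3
```

Request:
arm_command(
  series=[
    {"linear": [0, 0.001, 0], "turn": 0},
  ],
)

```text
t: 10.5
ee_pos: [607.9, 107.3, 43.7]
orientation: [0.028, 3.141, -0.0]
ft_force: [-0.0, 0.3, 0.3]
width: 0.2
grasp_force: 0.3
```

Request:
arm_command(
  series=[
    {"linear": [0, 0.001, 0], "turn": 0},
  ],
)

```text
t: 10.6
ee_pos: [607.9, 108.4, 43.7]
orientation: [-0.028, -3.141, -0.0]
ft_force: [0.5, -0.3, 0.0]
width: 0.5
grasp_force: 0.3
```

```bash
python3 look.py
```

```text
side ([250, 247, 12, 19, 127], [256.4, 257.3]) [602.7 130.6  31.5]
bar px (289.0, 160.5) [677.6  41.1  30. ]
10.7 [607.9 108.5  43.7] [-0.028 -3.141 -0.   ] [-0.9 -0.3  0.6]
```

Request:
arm_command(
  series=[
    {"linear": [0, 0.001, 0], "turn": 0},
  ],
)

```text
t: 10.8
ee_pos: [607.9, 109.3, 43.7]
orientation: [-0.028, -3.141, 0.0]
ft_force: [-0.1, 0.4, 0.4]
width: 0.5
grasp_force: 0.3
```

Request:
arm_command(
  series=[
    {"linear": [0, 0.001, 0], "turn": 0},
  ],
)

```text
t: 10.9
ee_pos: [608.0, 110.4, 43.7]
orientation: [0.028, 3.141, -0.0]
ft_force: [-0.0, -1.0, -0.3]
width: 0.6
grasp_force: 0.3
```

Request:
arm_command(
  series=[
    {"linear": [0, 0.001, 0], "turn": 0},
  ],
)

```text
t: 11.0
ee_pos: [608.0, 111.4, 43.7]
orientation: [-0.028, -3.141, 0.0]
ft_force: [-0.6, 0.0, 0.0]
width: 0.3
grasp_force: 0.3
```

Request:
arm_command(
  series=[
    {"linear": [0, 0.001, 0], "turn": 0},
  ],
)

```text
t: 11.1
ee_pos: [608.0, 112.4, 43.7]
orientation: [0.028, 3.141, -0.0]
ft_force: [0.2, 0.0, -0.4]
width: 0.2
grasp_force: 0.3
```

Request:
arm_command(
  series=[
    {"linear": [0, 0.001, 0], "turn": 0},
  ],
)

```text
t: 11.2
ee_pos: [608.0, 113.3, 43.7]
orientation: [-0.028, -3.141, 0.0]
ft_force: [0.4, -3.7, 2.2]
width: 0.2
grasp_force: 1.8
```

```bash
python3 look.py;  python3 - <<'E'
from h import *
b=cam('side')
cv2.imwrite('pics/s4.png',cv2.resize(b['frame'][180:310,180:340],None,fx=4.5,fy=4.5,interpolation=cv2.INTER_CUBIC))
E
```

```text
side ([249, 249, 12, 19, 126], [255.3, 259.0]) [602.9 134.6  31.5]
bar px (287.5, 160.5) [677.7  44.2  30. ]
11.3 [608.  113.2  43.7] [-0.028 -3.141  0.   ] [ 0.9 -1.9  0.3]
```

View pics/s4.png

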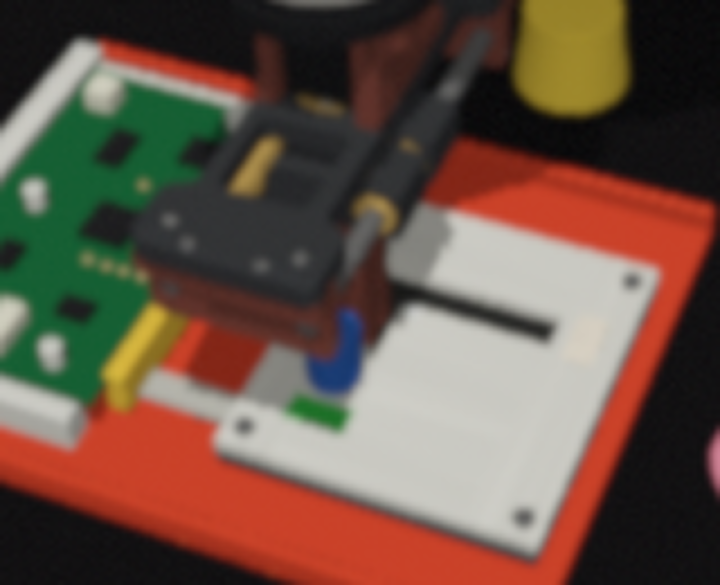

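The knob, at (333,355) in the crop, sits right by the green mark at (318,413), and force has begun to rise. One more half-millimetre to confirm the stop.

Request:
arm_command(
  series=[
    {"linear": [0, 0.0005, 0], "turn": 0},
  ],
)

```text
t: 11.45
ee_pos: [608.0, 113.5, 43.8]
orientation: [-0.028, -3.141, 0.001]
ft_force: [-0.7, -4.8, 3.2]
width: 0.3
grasp_force: 2.6
```

Request:
arm_command(
  series=[
    {"linear": [0, -0.004, 0], "turn": 0},
    {"linear": [0, -0.01, 0], "turn": 0},
    {"linear": [0, -0.008, -0.015], "turn": 0},
    {"linear": [0, 0, -0.025], "turn": 0},
    {"linear": [0, -0.02, -0.025], "turn": 0},
    {"linear": [0, -0.03, -0.02], "turn": 0},
    {"linear": [0, -0.03, -0.02], "turn": 0},
    {"linear": [0, -0.02, 0], "turn": 0},
    {"linear": [0, 0, 0], "turn": 0},
    {"linear": [0, 0, 0], "turn": 0},
  ],
)

```text
t: 12.45
ee_pos: [605.7, -8.7, 149.3]
orientation: [0.031, 3.141, 0.0]
ft_force: [-0.1, -0.0, 0.1]
width: 0.3
grasp_force: 0.0
```

```bash
python3 look.py;  python3 - <<'E'
from h import *
b=cam('side')
cv2.imwrite('pics/s5.png',b['frame'])
E
```

```text
side ([248, 249, 14, 18, 191], [254.1, 257.2]) [606.4 131.7  31.5]
top ([241, 189, 11, 10, 86], [245.8, 193.3]) [607.1 130.9  44.5]
bar px (246.5, 160.0) [680.4 130.8  30. ]
12.55 [605.6  -7.6 148.6] [-0.028 -3.141 -0.   ] [-0.8  0.6 -0.5]
```

View pics/s5.png

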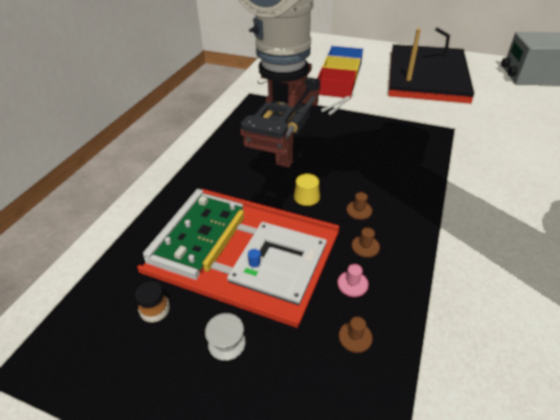

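The knob is home at (254,257), measured at about (607, 131) in both views. The bar is closed on the board, and the spool, jar and block are unmoved. Handing in.

```bash
python3 -c "
from workcell import ctrl
print(ctrl.close_job())"
```

```text
the job is handed in; nothing more can be done
None
```

The clamp is locked: the yellow bar is closed on the board, the knob is at the end of the slot by the green mark, nothing else was moved, and the job was handed in at about 12.6 s (the hand-in returned no verdict).

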